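# Reopen the blue station and slide the pot of toys onto it

## Robot

A 6-joint arm with a two-finger parallel gripper is mounted at the origin on the work surface. World frame = base frame: x ahead of the robot, y to its left, z up, the work surface at z = 0. Lengths are in m, angles in rad, forces in N, time in s.
With the tool pointing down it reaches from about 0.35 to 0.875 m from the base axis. Payload 4.2 kg.
Tool frame: the origin (TCP) lies midway between the tips of the shut fingers; the grasp point (between the pads) lies 19 mm behind it; y points along the fingers, x is the direction in which the jaws open and shut, and the axes are right-handed (so a half turn about y gives the same grasp; the last joint's range is limited). The gripper opens to 87 mm and grips with 3 to 60 N. Pads are 19 mm wide; open, the fingers measure 117 mm over their backs; the gripper's body (75 mm by 190 mm) begins 51 mm behind the grasp point.
Start: joints at [-0.948, 0.385, 0.008, 0, -1.194, -0.259], TCP at [0.222, -0.584, 0.223] pointing down, gripper open.
Joint ranges: [-3.14, 3.14], [-1.21, 2.06], [-1.07, 1.41], [-3.16, 2.05], [-2.99, -0.16], [-3.1, 3.1]. Speed limits (rad/s): [2.79, 2.79, 3.14, 3.14, 3.14, 3.14].

## Interface

Orientations are given as a unit quaternion [w, x, y, z].
In Python, from workcell import manip gives the robot as it stands.
- The arm moves only by the tool move_arm, never from a script. Its argument "rows" is text: rows parted by semicolons, each of 5 numbers parted by spaces: the shift along the tool's x, y, z in cm, then the turn about the tool's y in rad, then the opening, from 0 (shut) to 1 (fully open). In form: dx dy dz roll hand; .... A call has 1 to 20 rows; each row is the pose to reach, as a shift and turn from the pose measured when the call began, along the tool's axes at that moment; what a row does not reach only later rows make up. A row lasts 1/10 s, in which the tool goes at most 50 mm and 8.59 degrees, less where a joint would pass 70% of its speed; a pose out of reach is approached as far as the arm can. A call with a gripper value outside its range is refused whole. The fingers move at their own pace and stop on an object; "force" is the grip in N (left out, the last holds). Time passes only in rows, so rows that repeat a pose let the fingers close. It gives the time, the measured TCP pose, the force and the opening at its end, in the units of the state.
- manip.state(): the state, without advancing time (a new reading comes with each control period).
- manip.read_camera(name): name is "scene" or "top"; returns a dict with "frame" (384x512x3 uint8, red, green, blue), "camera_matrix" (3x3 intrinsics, pixels), "origin" and "attitude" of the camera in the world. Camera axes: x right, y up, looking along -z (the intrinsics and any distortion apply to the point x, -y, -z); pixel columns grow to the right and rows downward; lengths in m; the calibration is good to about 2 mm. A picture is of the moment at which its call begins. There is no depth.
- manip.close_job(): hands the job in, once; it reports no verdict.
The state is a dict: "t": time; "q": joint angles; "qvel": joint speeds; "effort": joint torques, N m; "tcp_pos": TCP position; "tool_rot": TCP orientation; "force": force on the tool from outside, world axes, zero at the start; "torque": the same for the moment, N m; "finger_gap": finger opening in m.
Only numpy, scipy, OpenCV 4.12 (cv2) and the standard library are available. Lean on these libraries where they do the work, as an engineer would, in place of code of your own. Each camera call takes 0.05 s, during which the arm holds its last target. There are 200 camera calls.

## Task

First take the red sign off the blue mark and hang it over the steel rail between its posts, setting it down gently so that it straddles the bar, and let go of it. Then slide the open pot of toys along the bench, never lifting or tipping it, until it stands centred on the blue mark (to about a centimetre), and let go. Leave the two yellow capsules and the jar where they are.

Things in the scene. Friction and masses are not known exactly. Their poses are not given: they have to be found in the camera images.
- pot: Open steel pot, 104 mm across, 65 mm high, heaped with fixed grey-green toys; 0.35 to 0.7 kg. Origin: centre of underside, z up. A straight black stub handle points along its -x: 18 mm wide (y), 14 mm thick (z 41 to 55 mm), out to 127 mm from the axis. It starts on the orange mark, handle roughly towards the robot, and slides on the flat bench.
- pot_grip (a point): Point in the middle of the pot's handle, 92 mm from the pot's axis along its -x, 48 mm above its underside; axes as the pot's.
- sign: Rigid red sign, 120 g, on the blue mark: an upside-down U, 70 mm long (its y). Flat cap 30 mm wide (x), 80 to 84 mm above the feet; two 4 mm flaps slope outwards at 20 degrees to feet 88 mm apart. Inside width 22 mm under the cap, 80 mm at the feet. Grip: a fin on the cap, 12 mm thick (x), 50 mm long (y), 84 to 116 mm up. Same both ways round. Origin: midway between the feet, z up.
- sign_saddle (a point): Middle of the underside of the sign's cap, 80 mm above its origin: the point that rests on top of the rail. Axes as the sign's.
- sign_fin (a point): Middle of the top of the sign's fin, 116 mm above its origin. Axes as the sign's.
- rail: Fixed steel rail: a straight level bar, 14 mm thick and 260 mm long along its own y, its top 150 mm above the bench, on two posts 125 mm either side of the middle, each with a foot disc 56 mm across. Origin: on the bench below the bar's middle; z up.
- rail_top (a point): Middle of the rail's bar, on its top, 150 mm above the bench; axes as the rail's (y along the bar).
- mark_blue: Blue disc painted on the bench, 140 mm across, where the pot must go; origin at its centre, on the bench top.
- mark_orange: Orange painted disc, 140 mm across, where the pot starts; origin at its centre.
- mark_white: White painted disc, 140 mm across, a spare position left empty; the three marks lie roughly in a row along y and it may lie between the other two. Origin at its centre.
- capsule_closed: Bystander: closed yellow toy capsule with lid, 49 mm across, 44 mm high; origin centre of underside.
- capsule_open: Bystander: open yellow capsule with a toy on it, 46 mm across, about 40 mm high; origin centre of underside.
- glue_jar: Bystander: jar with green cap, 52 mm across, 70 mm high; origin centre of underside.
Mind the look-alikes: they are no part of the job. What is shaped like the sign but turquoise is not meant. Of the things shaped like the pot, the steel one is meant.

How it is judged:
By the outcome, as a careful person would: the job done as asked, in the order asked, and still so for the second after the job is handed in, with the robot touching nothing.
It also fails if it takes over 54 s, if anything falls off the work surface, if the arm or the gripper's body presses on something with over 40 N, if the wrist force passes 120 N, or if a joint passes its speed limit or range.

## Working session

There is one attempt and no reset: what is moved stays moved. The work goes in short steps, Python scripts to look and compute and a tool call to move; the robot and the scene stay as the last step left them, time stands still between calls to the robot, and variables do not carry over. Pictures are saved under pics/ and viewed, about 8 in all and at most 12, crops included, and the job is handed in when it is done.

Besides the shell and the picture viewer there is one more tool, called after "Call:" as name(argument=value, ...) on one line, values as JSON. move_arm: Moves the arm, as the interface text tells. Its arguments: {"type":"object","properties":{"rows":{"type":"string"},"force":{"type":"number"}},"required":["rows"]}

```bash
mkdir -p pics; ls; cat > h.py <<'E'
from workcell import manip
import numpy as np, cv2
from scipy.spatial.transform import Rotation as R
def rot(a):
    a=np.array(a,float)
    return a if a.shape==(3,3) else R.from_quat(a[[1,2,3,0]]).as_matrix()
def grab(n,f=None):
    c=manip.read_camera(n)
    if f: cv2.imwrite('pics/'+f,c['frame'][:,:,::-1])
    return c
def ray(c,u,v):
    d=c.get('distortion')
    p=cv2.undistortPoints(np.array([[[u,v]]],float),np.array(c['camera_matrix']),None if d is None else np.array(d))[0,0]
    return np.array(c['origin']),rot(c['attitude'])@np.array([p[0],-p[1],-1])
def onz(c,u,v,z):
    o,d=ray(c,u,v); return o+d*(z-o[2])/d[2]
def proj(c,P):
    q=rot(c['attitude']).T@(np.array(P)-np.array(c['origin'])); K=np.array(c['camera_matrix'])
    p=K@np.array([q[0],-q[1],-q[2]]); return p[:2]/p[2]
E
python3 - <<'E'
from h import *
for n in('scene','top'):
    c=grab(n,n+'1.png'); print({k:(np.round(v,4).tolist() if k!='frame' else 0) for k,v in c.items()})
s=manip.state();print(s)
E
```

```text
pics
{'frame': 0, 'camera_matrix': [[389.8307, 0.0, 257.2187], [0.0, 389.8307, 195.8496], [0.0, 0.0, 1.0]], 'origin': [1.0696, -0.7876, 0.7735], 'attitude': [0.8413, 0.4399, 0.1404, 0.2812]}
{'frame': 0, 'camera_matrix': [[392.0834, 0.0, 259.3974], [0.0, 392.0834, 187.1654], [0.0, 0.0, 1.0]], 'origin': [0.3559, -0.0277, 1.4264], 'attitude': [-0.7039, -0.0359, 0.0545, 0.7072]}
{'t': 0.1, 'q': array([-9.48356217e-01,  3.85454603e-01,  6.75670134e-03, -4.55778394e-04,
       -1.19401156e+00, -2.58597611e-01]), 'qvel': array([ 9.97690253e-04, -2.48410519e-03,  2.60339634e-03,  2.33739248e-03,
        3.78016993e-05,  1.51757599e-03]), 'effort': array([ 1.47046944e-04, -3.91691709e+01,  1.87934643e+01,  4.23196614e+00,
        1.34732973e-02, -7.73633974e-05]), 'tcp_pos': array([ 0.22223899, -0.58356551,  0.22157877]), 'tool_rot': array([-0.4019239 ,  0.40075205,  0.58254431, -0.58180503]), 'force': array([-0.67611015,  0.40524785, -0.84091618]), 'torque': array([ 0.03949439, -0.05735822,  0.00794016]), 'finger_gap': 0.08725672972777856}
```

View pics/scene1.png

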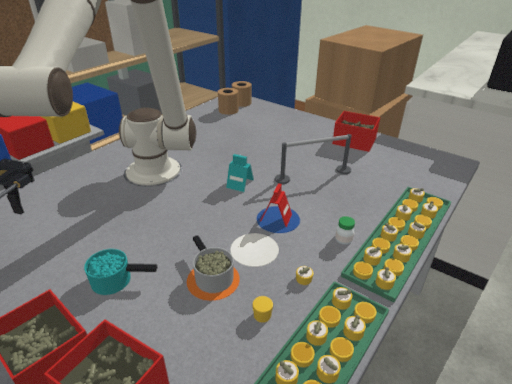

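View pics/top1.png

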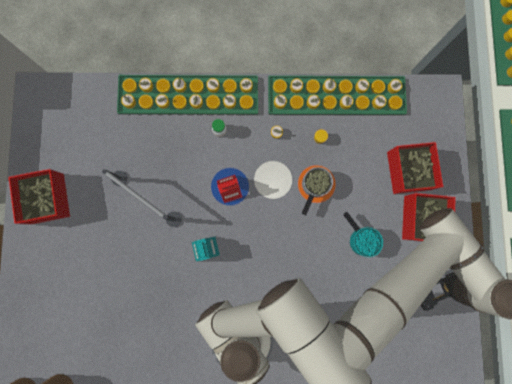

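The top view shows the steel pot at (317,182) on orange with its handle down to (306,212). The turquoise pot at (366,242) is a look-alike. The red sign is at (230,187) on blue, and the turquoise sign at (205,248) is a look-alike. The red bins at (38,197), (415,168) and (430,215) are not signs. The rail bar runs from about (110,175) to (174,218).

```bash
python3 - <<'E'
from h import *
t=grab('top'); s=grab('scene')
def up(c,x0,x1,y0,y1,k): return cv2.resize(c['frame'][y0:y1,x0:x1],None,fx=k,fy=k,interpolation=cv2.INTER_CUBIC)
a=up(t,95,345,150,250,3.2); b=up(s,215,375,120,230,3.0)
W=800;im=np.zeros((a.shape[0]+270,W,3),np.uint8)
im[:a.shape[0],:a.shape[1]]=a
b=cv2.resize(b,(393,270)); im[a.shape[0]:,:393]=b
p=cv2.resize(up(s,170,280,220,300,3),(371,270)); im[a.shape[0]:,400:771]=p
cv2.imwrite('pics/crop1.png',im[:,:,::-1])
def fit(c,lo,hi,box,name):
    h=cv2.cvtColor(c['frame'],cv2.COLOR_RGB2HSV); m=cv2.inRange(h,lo,hi); x0,x1,y0,y1=box
    mm=np.zeros_like(m); mm[y0:y1,x0:x1]=m[y0:y1,x0:x1]
    p=cv2.findNonZero(mm); hull=cv2.convexHull(p); e=cv2.fitEllipse(hull); print(name,len(p),np.round(e[0],1),np.round(e[1],1),'z0',onz(c,*e[0],0).round(4)); return mm
fit(t,(105,120,60),(130,255,255),(205,255,160,212),'blue top')
fit(s,(105,120,60),(130,255,255),(245,310,195,240),'blue scene')
fit(t,(5,150,120),(18,255,255),(290,345,155,212),'orange top')
fit(s,(5,150,120),(18,255,255),(180,250,245,305),'orange scene')
for c,box,n in((t,(205,255,160,212),'t'),(s,(245,310,175,240),'s')):
    h=cv2.cvtColor(c['frame'],cv2.COLOR_RGB2HSV); m=cv2.inRange(h,(0,120,60),(8,255,255))|cv2.inRange(h,(170,120,60),(180,255,255))
    mm=np.zeros_like(m);x0,x1,y0,y1=box;mm[y0:y1,x0:x1]=m[y0:y1,x0:x1]
    r=cv2.minAreaRect(cv2.findNonZero(mm)); print('sign',n,r, [onz(c,*q,0.0).round(3) for q in cv2.boxPoints(r)])
E
```

```text
blue top 514 [229.4 186.1] [36.2 36.8] z0 [0.5437 0.0437 0.    ]
blue scene 659 [277.9 219.3] [25.8 42.5] z0 [0.5476 0.0394 0.    ]
orange top 258 [316.1 183.6] [35.8 36.9] z0 [ 0.552  -0.2753  0.    ]
orange scene 537 [212.6 280.3] [38.4 52.2] z0 [ 0.5561 -0.2794  0.    ]
sign t ((229.05001831054688, 188.65000915527344), (22.76839828491211, 19.922346115112305), 71.56505584716797) [array([0.563, 0.093, 0.   ]), array([0.586, 0.024, 0.   ]), array([ 0.506, -0.003,  0.   ]), array([0.483, 0.066, 0.   ])]
sign s ((280.75604248046875, 206.93394470214844), (26.022836685180664, 41.58064270019531), 25.769329071044922) [array([0.504, 0.002, 0.   ]), array([0.427, 0.218, 0.   ]), array([0.533, 0.208, 0.   ]), array([0.594, 0.001, 0.   ])]
```

View pics/crop1.png

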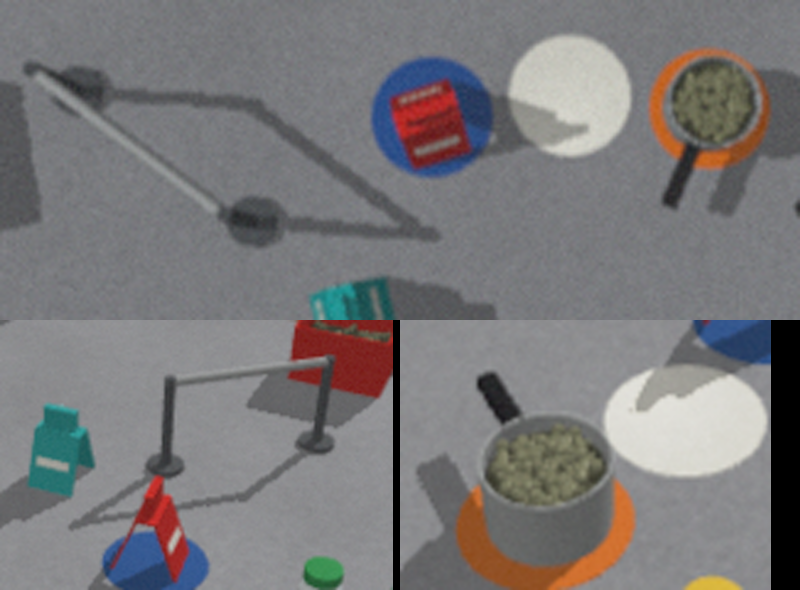

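The crop confirms the choices: red sign on the blue disc, steel pot on the orange disc, and the bar from crop (35,72) to (222,212). I'll take one closer look for the fin, the bar ends and the handle.

```bash
python3 - <<'E'
from h import *
t=grab('top'); s=grab('scene')
def up(c,x0,x1,y0,y1,k):
    im=cv2.resize(c['frame'][y0:y1,x0:x1],None,fx=k,fy=k,interpolation=cv2.INTER_CUBIC)
    for i in range(0,x1-x0,5): cv2.line(im,(int(i*k),0),(int(i*k),6 if i%10 else 14),(255,255,0),1)
    for i in range(0,y1-y0,5): cv2.line(im,(0,int(i*k)),(6 if i%10 else 14,int(i*k)),(255,255,0),1)
    return im
a=up(t,205,255,165,210,8)   #400x360
b=up(s,255,305,180,235,7)   #350x385
d=up(s,270,360,125,155,4.4) #396x132
e=up(t,290,345,160,218,7) # pot
im=np.zeros((600,800,3),np.uint8)
im[:360,:400]=a; im[:385,405:755]=b; im[390:390+d.shape[0],405:405+d.shape[1]]=d[:,:395]
e=up(t,100,180,165,222,4.2); im[361:361+e.shape[0],:e.shape[1]]=e[:239]
cv2.imwrite('pics/crop2.png',im[:,:,::-1])
def tri(p,q):
    o1,d1=ray(t,*p);o2,d2=ray(s,*q);A=np.c_[d1,-d2];k=np.linalg.lstsq(A,o2-o1,rcond=None)[0]
    a,b=o1+k[0]*d1,o2+k[1]*d2;return ((a+b)/2).round(4),np.linalg.norm(a-b).round(4)
print(tri((105.9,172.5),(349.4,136.3)),tri((164.4,216),(284.2,144.4)))
A=onz(t,105.9,172.5,.15);B=onz(t,164.4,216,.15);print(A,B,np.linalg.norm(A-B))
A=onz(s,349.4,136.3,.15);B=onz(s,284.2,144.4,.15);print(A,B,np.linalg.norm(A-B))
E
```

```text
(array([0.5748, 0.4448, 0.141 ]), np.float64(0.0079)) (array([0.427 , 0.2468, 0.1434]), np.float64(0.001))
[0.56987338 0.43909796 0.15      ] [0.42704337 0.24573445 0.15      ] 0.24039520956762514
[0.58405791 0.43161146 0.15      ] [0.43345962 0.23549405 0.15      ] 0.2472688516960757
```

View pics/crop2.png

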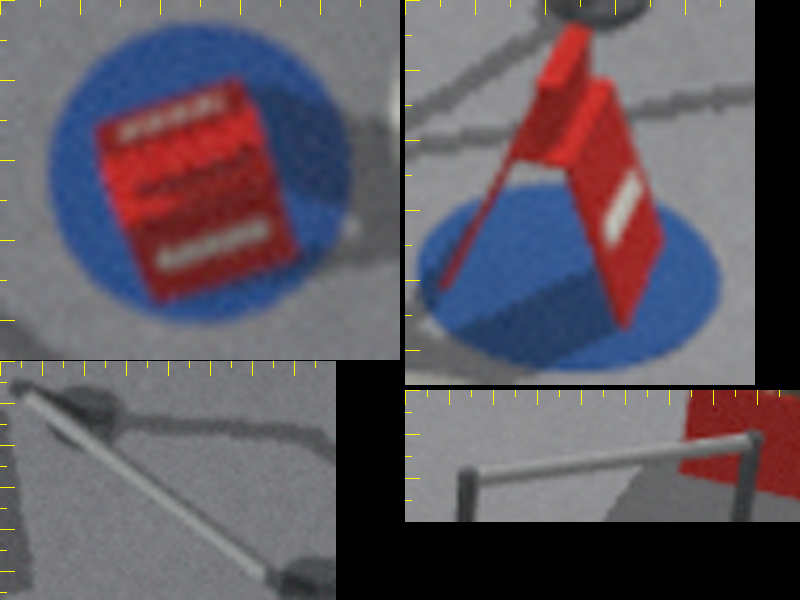

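The fin, cap and feet are clear. Feet corners in the top view are about (225,203), (242,197), (217,181) and (235,175). The fin top in the scene view is about (278,188).

```bash
python3 - <<'E'
from h import *
t=grab('top'); s=grab('scene')
P=[onz(t,*p,0) for p in((225,203.1),(242.3,197.3),(235.4,174.8),(216.9,180.6))]
print('top feet',np.round(P,3)[:,:2].tolist(),'c',np.mean(P,0).round(4), [np.linalg.norm(P[i]-P[(i+1)%4]).round(3) for i in range(4)])
e=(P[1]-P[0]+P[2]-P[3]);f=(P[2]-P[1]+P[3]-P[0]);print('yaw of y-axis dirs',np.degrees(np.arctan2(e[1],e[0])),np.degrees(np.arctan2(f[1],f[0])))
Q=[onz(s,*p,0) for p in((286.4,226.7),(291.9,214.3),(260.4,221.4))]
print('scene feet',np.round(Q,3)[:,:2].tolist(),'c',((Q[1]+Q[2])/2).round(4),np.linalg.norm(Q[0]-Q[1]),np.linalg.norm(Q[0]-Q[2]))
print('fin scene',onz(s,277.9,188.3,.116))
for c,a,b in((t,(106.4,173.1),(163.1,216.4)),(s,(348,136.6),(286.6,145))):
    A=onz(c,*a,.143);B=onz(c,*b,.143);print('rail',A.round(4),B.round(4),((A+B)/2).round(4),np.linalg.norm(A-B).round(3),np.degrees(np.arctan2(*(A-B)[[1,0]])))
r=rot(manip.state()['tool_rot']);print(r.round(3))
E
```

```text
top feet [[0.481, 0.06], [0.502, -0.003], [0.586, 0.022], [0.564, 0.09]] c [0.5333 0.042  0.    ] [np.float64(0.066), np.float64(0.087), np.float64(0.071), np.float64(0.088)]
yaw of y-axis dirs -72.03274661712337 18.42302356800219
scene feet [[0.589, 0.025], [0.569, 0.089], [0.51, -0.003]] c [0.5393 0.043  0.    ] 0.06696039617000397 0.08458962884794265
fin scene [0.54120646 0.04048488 0.116     ]
rail [0.569  0.4399 0.143 ] [0.4262 0.2514 0.143 ] [0.4976 0.3457 0.143 ] 0.237 52.8427807138804
rail [0.5757 0.4399 0.143 ] [0.4354 0.2484 0.143 ] [0.5055 0.3441 0.143 ] 0.237 53.78674638614761
[[-0.356 -0.    -0.935]
 [ 0.935  0.    -0.356]
 [ 0.    -1.     0.   ]]
```

```bash
cat >> h.py <<'E'
def to(P,yaw,s=None):
    """row (cm, rad) from the current pose to TCP at P, tool x at world yaw (deg, mod 180), tool down"""
    s=s or manip.state(); r=rot(s['tool_rot']); d=r.T@(np.array(P)-s['tcp_pos'])*100
    y0=np.degrees(np.arctan2(r[1,0],r[0,0])); dy=(yaw-y0+90)%180-90
    print('row',d.round(2),'roll',-np.radians(dy).round(4),'| yaw now',y0.round(1),'tcp',s['tcp_pos'].round(4),'down',r[:,1].round(3),'F',s['force'].round(1),'gap',s['finger_gap'].round(4),'t',s['t'])
E
python3 -c "
from h import *
to((.537,.042,.2),198.4)"
```

```text
Traceback (most recent call last):
  File "h.py", line 24, in to
    print('row',d.round(2),'roll',-np.radians(dy).round(4),'| yaw now',y0.round(1),'tcp',s['tcp_pos'].round(4),'down',r[:,1].round(3),'F',s['force'].round(1),'gap',s['finger_gap'].round(4),'t',s['t'])
                                                                                                                                                                    ^^^^^^^^^^^^^^^^^^^^^
AttributeError: 'float' object has no attribute 'round'
```

```bash
sed -i "s/s\['finger_gap'\].round(4)/round(s['finger_gap'],4)/" h.py
python3 -c "
from h import *
to((.537,.042,.2),198.4)"
```

```text
row [ 47.31   2.25 -51.68] roll -1.5281 | yaw now 110.8 tcp [ 0.2224 -0.584   0.2224] down [-0.  0. -1.] F [-0.1 -1.2 -0.6] gap 0.0873 t 0.4
```

Call:
move_arm(rows="4 0.3 -4 -0.1 1; 8 0.6 -8 -0.22 1; 12 0.8 -12.5 -0.34 1; 16 1 -17 -0.46 1; 20 1.2 -21 -0.58 1; 24 1.4 -25.5 -0.7 1; 28 1.6 -30 -0.82 1; 32 1.8 -34 -0.94 1; 36 2 -38.5 -1.06 1; 39 2.2 -42 -1.18 1; 42 2.2 -45 -1.3 1; 44.5 2.25 -48 -1.42 1; 46.5 2.25 -50.5 -1.5 1; 47.3 2.25 -51.7 -1.528 1; 47.3 2.25 -51.7 -1.528 1; 47.3 2.25 -51.7 -1.528 1", force=25)

```text
t: 2.0
tcp_pos: [0.5374, 0.0431, 0.1995]
tool_rot: [0.113, -0.114, 0.698, -0.698]
force: [-0.5, 0.0, 0.2]
finger_gap: 0.0871
```

```bash
python3 - <<'E'
from h import *
to((.537,.042,.09),198.4)
t=grab('top'); s=grab('scene')
P=manip.state()['tcp_pos']; print(proj(t,P),proj(s,P))
x=rot(manip.state()['tool_rot'])[:,0]
def up(c,x0,x1,y0,y1,k): return cv2.resize(c['frame'][y0:y1,x0:x1],None,fx=k,fy=k,interpolation=cv2.INTER_CUBIC)
a=up(t,200,260,150,225,6.5); b=up(s,235,315,140,235,5)
im=np.zeros((490,800,3),np.uint8);im[:487,:390]=a[:487,:390];im[:475,400:800]=b
cv2.imwrite('pics/c3.png',im[:,:,::-1])
E
```

```text
row [ 0.06 10.95  0.1 ] roll 0.0017 | yaw now -161.5 tcp [0.5374 0.0431 0.1995] down [-0.001  0.    -1.   ] F [-0.5  0.   0.2] gap 0.0871 t 2.0
[226.99262129 180.03591436] [277.99725695 163.69814522]
```

View pics/c3.png

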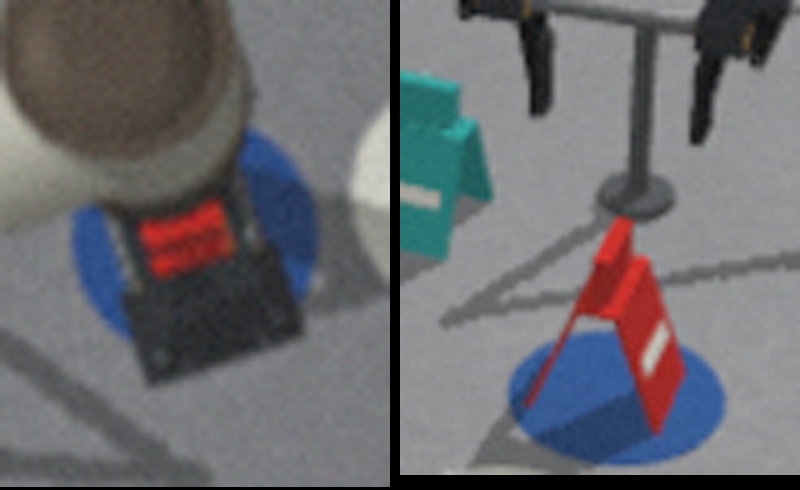

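The fingertips straddle the fin in the scene view, at crop (540,113) and (698,142). Their midpoint is within about 2 px of the predicted TCP. I'll descend and grip.

Call:
move_arm(rows="0.05 3 0.1 0 1; 0.05 6 0.1 0 1; 0.05 9 0.1 0 1; 0.05 10.5 0.1 0 1; 0.05 10.9 0.1 0 1; 0.05 10.9 0.1 0 1; 0.05 10.9 0.1 0 0.5; 0.05 10.9 0.1 0 0.3; 0.05 10.9 0.1 0 0.2; 0.05 10.9 0.1 0 0; 0.05 10.9 0.1 0 0; 0.05 10.9 0.1 0 0; 0.05 10.9 0.1 0 0; 0.05 10.9 0.1 0 0", force=25)

```text
t: 3.5
tcp_pos: [0.5364, 0.0404, 0.0909]
tool_rot: [0.112, -0.113, 0.698, -0.698]
force: [-0.6, -0.4, -0.3]
finger_gap: 0.0311
```

```bash
python3 -c "
from h import *
to((.537,.042,.3),198.4)"
```

```text
row [ -0.09 -20.91  -0.14] roll -0.0007 | yaw now -161.6 tcp [0.5364 0.0404 0.0909] down [-0.001  0.    -1.   ] F [-0.6 -0.4 -0.3] gap 0.0311 t 3.5
```

Still closing (31 mm); keep closing.

Call:
move_arm(rows="0 0 0 0 0; 0 0 0 0 0; 0 0 0 0 0; 0 0 0 0 0; 0 0 0 0 0; 0 0 0 0 0")

```text
t: 4.1
tcp_pos: [0.5364, 0.0404, 0.0908]
tool_rot: [0.112, -0.113, 0.698, -0.698]
force: [-0.4, -1.0, 0.5]
finger_gap: 0.012
```

Call:
move_arm(rows="0 -1 0 0 0; 0 -3 0 0 0; 0 -6 0 0 0; 0 -10 0 0 0; 0 -14 0 0 0; 0 -18 0 0 0; 0 -20 0 0 0; 0 -20 0 0 0")

```text
t: 4.9
tcp_pos: [0.538, 0.0406, 0.2953]
tool_rot: [0.116, -0.11, 0.698, -0.698]
force: [-0.0, -0.4, -1.2]
finger_gap: 0.0117
```

```bash
python3 -c "
from h import *
to((.5015,.345,.29),143.3)"
```

```text
row [ -6.12   0.57 -30.04] roll 0.9612 | yaw now -161.6 tcp [0.538  0.0406 0.2953] down [ 0.007  0.002 -1.   ] F [-0.  -0.4 -1.2] gap 0.0117 t 4.9
```

Call:
move_arm(rows="-0.5 0.3 -2 0.07 0; -1 0.5 -5 0.18 0; -1.8 0.5 -9 0.3 0; -2.6 0.5 -13 0.42 0; -3.4 0.5 -17 0.54 0; -4.2 0.5 -21 0.66 0; -5 0.5 -25 0.78 0; -5.6 0.5 -28 0.89 0; -6.1 0.5 -30 0.96 0; -6.1 0.5 -30 0.96 0; -6.1 0.5 -30 0.96 0")

```text
t: 6.0
tcp_pos: [0.5006, 0.3443, 0.2891]
tool_rot: [-0.22, 0.223, 0.672, -0.671]
force: [0.4, 0.1, -1.6]
finger_gap: 0.012
```

```bash
python3 - <<'E'
from h import *
t=grab('top'); s=grab('scene')
to((.5015,.345,.29),143.3)
st=manip.state();P=st['tcp_pos'];r=rot(st['tool_rot']); F=P+r[:,1]*.0908
print('feet corners proj scene/top:')
for a in(-44,44):
    for b in(-35,35):
        Q=F+r[:,0]*a/1e3+r[:,2]*b/1e3; print(a,b,proj(s,Q).round(1),proj(t,Q).round(1))
def up(c,x0,x1,y0,y1,k): return cv2.resize(c['frame'][y0:y1,x0:x1],None,fx=k,fy=k,interpolation=cv2.INTER_CUBIC)
a=up(t,95,215,120,240,3.2); b=up(s,270,360,70,190,4.5)
im=np.zeros((545,800,3),np.uint8);im[:a.shape[0],:a.shape[1]]=a;im[:b.shape[0],390:390+b.shape[1]]=b
cv2.imwrite('pics/c4.png',im[:,:,::-1])
# measured line of bar and mark now uncovered
def fit(c,lo,hi,box,name):
    h=cv2.cvtColor(c['frame'],cv2.COLOR_RGB2HSV); m=cv2.inRange(h,lo,hi); x0,x1,y0,y1=box
    mm=np.zeros_like(m); mm[y0:y1,x0:x1]=m[y0:y1,x0:x1]
    p=cv2.findNonZero(mm); hull=cv2.convexHull(p); e=cv2.fitEllipse(hull); print(name,len(p),np.round(e[0],1),np.round(e[1],1),'z0',onz(c,*e[0],0).round(4))
fit(t,(105,120,60),(130,255,255),(205,255,160,212),'blue top')
fit(s,(105,120,60),(130,255,255),(245,310,195,240),'blue scene')
E
```

```text
row [ 0.06  0.   -0.14] roll 0.0011 | yaw now 143.4 tcp [0.5011 0.3435 0.29  ] down [ 0.006  0.001 -1.   ] F [-0.1 -0.2 -1.3] gap 0.0119 t 6.1
feet corners proj scene/top:
-44 -35 [333.3 129.9] [130.1 173.6]
-44 35 [314.3 132.4] [147.8 186.8]
44 -35 [322.5 119.7] [112.4 196. ]
44 35 [304.3 121.9] [130.1 209.3]
blue top 1064 [229.4 186.1] [36.2 36.9] z0 [0.5436 0.0437 0.    ]
blue scene 877 [277.8 219.2] [26.1 42.3] z0 [0.5473 0.0398 0.    ]
```

View pics/c4.png

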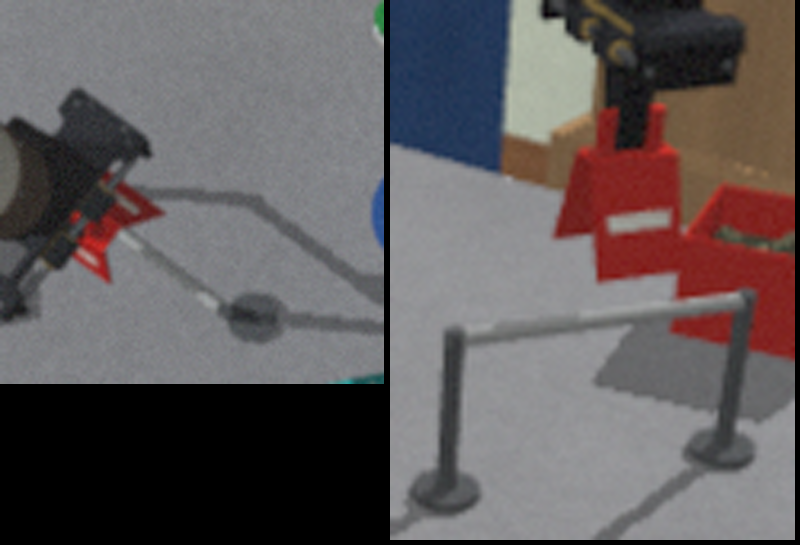

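The sign hangs square, straddling the bar line. Its image positions match the predicted ones except for a slip of about 5 mm along its own y, which is harmless. Next I'll measure the bar's line at sub-pixel level in both views.

```bash
python3 - <<'E'
from h import *
t=grab('top'); s=grab('scene')
from scipy.ndimage import map_coordinates
def prof(c,a,b,f):
    g=c['frame'].astype(float).mean(2); a=np.array(a);b=np.array(b);d=(b-a)/np.linalg.norm(b-a);n=np.array([-d[1],d[0]])
    k=np.arange(-6,6.01,.5); acc=[]
    for w in np.linspace(*f,25):
        p=a+w*(b-a); acc.append(map_coordinates(g,[p[1]+k*n[1],p[0]+k*n[0]],order=1))
    m=np.mean(acc,0); print('n',n.round(2)); print(list(zip(k,m.round(0).astype(int))))
prof(t,(106.4,173.1),(163.1,216.4),(.63,.92))
prof(s,(348,136.6),(286.6,145),(.08,.3))
prof(s,(348,136.6),(286.6,145),(.7,.92))
E
```

```text
n [-0.61  0.79]
[(np.float64(-6.0), np.int64(131)), (np.float64(-5.5), np.int64(131)), (np.float64(-5.0), np.int64(130)), (np.float64(-4.5), np.int64(129)), (np.float64(-4.0), np.int64(125)), (np.float64(-3.5), np.int64(118)), (np.float64(-3.0), np.int64(110)), (np.float64(-2.5), np.int64(104)), (np.float64(-2.0), np.int64(102)), (np.float64(-1.5), np.int64(105)), (np.float64(-1.0), np.int64(110)), (np.float64(-0.5), np.int64(116)), (np.float64(0.0), np.int64(122)), (np.float64(0.5), np.int64(126)), (np.float64(1.0), np.int64(129)), (np.float64(1.5), np.int64(129)), (np.float64(2.0), np.int64(129)), (np.float64(2.5), np.int64(128)), (np.float64(3.0), np.int64(129)), (np.float64(3.5), np.int64(130)), (np.float64(4.0), np.int64(130)), (np.float64(4.5), np.int64(130)), (np.float64(5.0), np.int64(130)), (np.float64(5.5), np.int64(130)), (np.float64(6.0), np.int64(129))]
n [-0.14 -0.99]
[(np.float64(-6.0), np.int64(81)), (np.float64(-5.5), np.int64(78)), (np.float64(-5.0), np.int64(75)), (np.float64(-4.5), np.int64(72)), (np.float64(-4.0), np.int64(71)), (np.float64(-3.5), np.int64(70)), 
[... 818 characters left out ...]
.int64(148)), (np.float64(-3.5), np.int64(149)), (np.float64(-3.0), np.int64(147)), (np.float64(-2.5), np.int64(143)), (np.float64(-2.0), np.int64(134)), (np.float64(-1.5), np.int64(121)), (np.float64(-1.0), np.int64(109)), (np.float64(-0.5), np.int64(105)), (np.float64(0.0), np.int64(108)), (np.float64(0.5), np.int64(114)), (np.float64(1.0), np.int64(120)), (np.float64(1.5), np.int64(125)), (np.float64(2.0), np.int64(132)), (np.float64(2.5), np.int64(139)), (np.float64(3.0), np.int64(144)), (np.float64(3.5), np.int64(148)), (np.float64(4.0), np.int64(148)), (np.float64(4.5), np.int64(148)), (np.float64(5.0), np.int64(148)), (np.float64(5.5), np.int64(149)), (np.float64(6.0), np.int64(149))]
```

Corrected for the bar's shading, both views put the bar line within 1 mm of where the sign hangs. Descending most of the way.

Call:
move_arm(rows="0 2 0 0 0; 0 4 0 0 0; 0 6 0 0 0; 0 8 0 0 0; 0 9.5 0 0 0; 0 10.5 0 0 0; 0 11.3 0 0 0; 0 11.8 0 0 0; 0 11.8 0 0 0; 0 11.8 0 0 0")

```text
t: 7.2
tcp_pos: [0.5026, 0.3439, 0.1733]
tool_rot: [-0.22, 0.225, 0.673, -0.669]
force: [0.2, 0.1, -0.5]
finger_gap: 0.012
```

```bash
python3 - <<'E'
from h import *
t=grab('top'); s=grab('scene')
to((.5015,.345,.1608),143.3)
def up(c,x0,x1,y0,y1,k): return cv2.resize(c['frame'][y0:y1,x0:x1],None,fx=k,fy=k,interpolation=cv2.INTER_CUBIC)
a=up(t,95,215,120,240,3.2); b=up(s,270,360,90,190,4.5)
im=np.zeros((545,800,3),np.uint8);im[:a.shape[0],:a.shape[1]]=a;im[:b.shape[0],390:390+b.shape[1]]=b
cv2.imwrite('pics/c5.png',im[:,:,::-1])
E
```

```text
row [ 0.15  1.26 -0.  ] roll 0.0007 | yaw now 143.3 tcp [0.5026 0.3441 0.1734] down [ 0.008  0.003 -1.   ] F [ 1.1 -0.3 -1.1] gap 0.0113 t 7.3
```

View pics/c5.png

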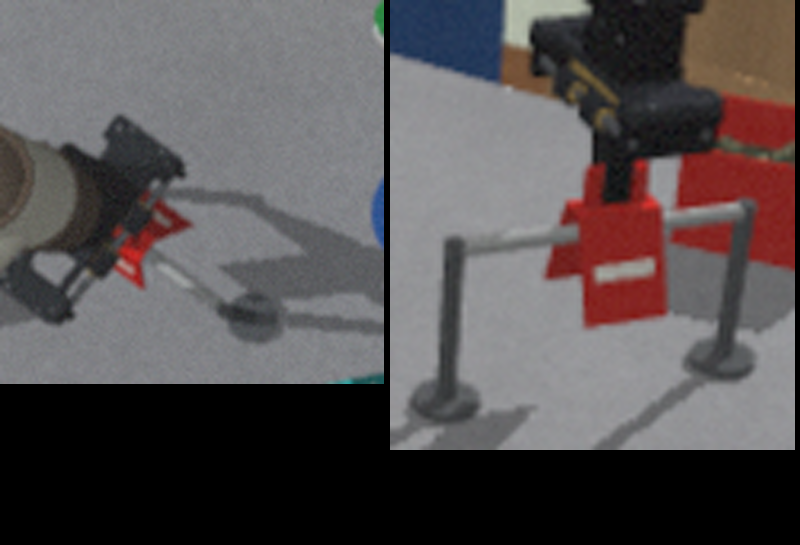

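The near flap is in front of the bar and the far flap behind it, so the sign straddles it. Lowering slowly, with a 2 mm correction sideways.

Call:
move_arm(rows="0.2 0 0 0 0; 0.2 0.3 0 0 0; 0.2 0.6 0 0 0; 0.2 0.8 0 0 0; 0.2 0.9 0 0 0; 0.2 1.0 0 0 0; 0.2 1.0 0 0 0")

```text
t: 8.0
tcp_pos: [0.501, 0.3452, 0.1632]
tool_rot: [-0.22, 0.225, 0.673, -0.669]
force: [0.6, 0.1, -0.9]
finger_gap: 0.0122
```

Call:
move_arm(rows="0 0.1 0 0 0; 0 0.2 0 0 0; 0 0.25 0 0 0; 0 0.25 0 0 0")

```text
t: 8.4
tcp_pos: [0.5011, 0.3452, 0.1609]
tool_rot: [-0.22, 0.225, 0.673, -0.669]
force: [-0.6, -1.1, 0.3]
finger_gap: 0.0115
```

Call:
move_arm(rows="0 0.1 0 0 0; 0 0.2 0 0 0; 0 0.2 0 0 0")

```text
t: 8.7
tcp_pos: [0.5011, 0.3453, 0.1608]
tool_rot: [-0.219, 0.225, 0.673, -0.669]
force: [-2.8, -1.2, 7.4]
finger_gap: 0.0119
```

Contact (7 N upwards). Ease the load and open.

Call:
move_arm(rows="0 -0.05 0 0 0; 0 -0.05 0 0 0.1; 0 -0.05 0 0 0.3; 0 -0.05 0 0 0.5; 0 -0.05 0 0 0.7; 0 -0.05 0 0 0.8; 0 -0.05 0 0 0.8; 0 -0.05 0 0 0.8; 0 -0.05 0 0 0.8; 0 -0.05 0 0 0.8")

```text
t: 9.7
tcp_pos: [0.5011, 0.3453, 0.1613]
tool_rot: [-0.219, 0.225, 0.673, -0.669]
force: [-0.1, 0.5, 0.3]
finger_gap: 0.0657
```

Call:
move_arm(rows="0 -2 0 0 0.8; 0 -5 0 0 0.8; 0 -8 0 0 0.8; 0 -11 0 0 0.8; 0 -14 0 0 0.8; 0 -14 0 0 0.8")

```text
t: 10.3
tcp_pos: [0.5016, 0.346, 0.3068]
tool_rot: [-0.217, 0.227, 0.676, -0.666]
force: [0.1, 0.8, 0.5]
finger_gap: 0.07
```

```bash
python3 - <<'E'
from h import *
t=grab('top'); s=grab('scene')
to((.5015,.345,.29),143.3)
def up(c,x0,x1,y0,y1,k): return cv2.resize(c['frame'][y0:y1,x0:x1],None,fx=k,fy=k,interpolation=cv2.INTER_CUBIC)
a=up(t,290,350,155,220,6.5); b=up(s,270,360,90,190,4.4); d=up(s,175,245,225,300,2.1)
im=np.zeros((600,800,3),np.uint8);im[:a.shape[0],:a.shape[1]]=a;im[:b.shape[0],395:395+b.shape[1]]=b;im[440:440+d.shape[0],:d.shape[1]]=d
cv2.imwrite('pics/c6.png',im[:,:,::-1])
E
```

```text
row [-0.13  1.18 -0.09] roll 0.0011 | yaw now 143.4 tcp [0.4998 0.345  0.3017] down [ 0.009  0.004 -1.   ] F [ 0.2 -0.6 -1. ] gap 0.0695 t 10.4
```

View pics/c6.png

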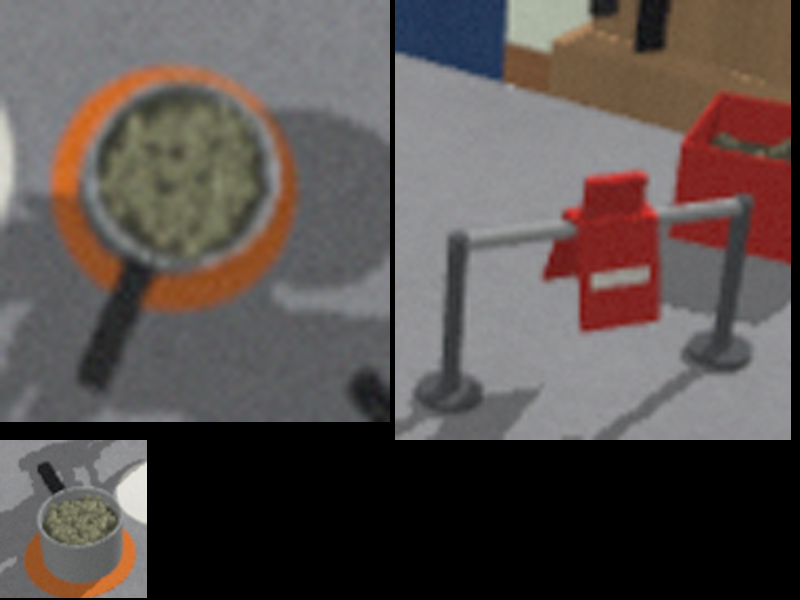

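The sign hangs on the rail, straddling it, and the gripper is clear. The pot rim is at top pixel (317.6,181.8). Its handle axis runs from (310.8,196.8) to the tip at (304.3,214.5).

```bash
python3 - <<'E'
from h import *
t=grab('top'); s=grab('scene')
C=onz(t,317.6,181.8,.065);H=onz(t,304.3,214.5,.048);A=onz(t,310.8,196.8,.055)
C2=onz(s,213.3,260.8,.065)
print('pot',C,'tip',H,'base',A,'tip dist',np.linalg.norm((H-C)[:2]),'scene pot',C2)
for P in(C,A): d=H-P;print('handle yaw',np.degrees(np.arctan2(d[1],d[0])))
h=cv2.cvtColor(t['frame'],cv2.COLOR_RGB2HSV);m=cv2.inRange(h,(80,120,60),(98,255,255));m[:,:180]=0;m[:,225:]=0
p=cv2.findNonZero(m);print('turq',[onz(t,*q,z).round(3)[:2] for q in cv2.boxPoints(cv2.minAreaRect(p)) for z in(0,)])
# rim in scene
h2=s['frame'][245:300,175:245];g=cv2.cvtColor(t['frame'],cv2.COLOR_RGB2HSV)
u=np.array([np.cos(np.radians(158.)),np.sin(np.radians(158.))])
to((C[0],C[1],.2),68)
E
```

```text
pot [ 0.54946686 -0.26946835  0.065     ] tip [ 0.4356026  -0.22245506  0.048     ] base [ 0.49749434 -0.24579007  0.055     ] tip dist 0.12318814149544108 scene pot [ 0.55594195 -0.27143888  0.065     ]
handle yaw 157.56481526285071
handle yaw 159.3420821724054
turq [array([0.929, 0.236]), array([0.937, 0.141]), array([0.282, 0.082]), array([0.276, 0.171])]
row [-40.61   9.93  46.33] roll 1.3154 | yaw now 143.4 tcp [0.4993 0.3445 0.2999] down [ 0.007  0.002 -1.   ] F [ 0.4 -0.7 -0.6] gap 0.0696 t 10.5
```

```bash
python3 -c "
from h import *
to((.465,-.236,.13),68.3)"
```

```text
row [-31.81  16.87  48.72] roll 1.3102 | yaw now 143.4 tcp [0.4993 0.3445 0.2999] down [ 0.007  0.002 -1.   ] F [ 0.4 -0.7 -0.6] gap 0.0696 t 10.5
```

Call:
move_arm(rows="-1.5 0 2 0.08 0.8; -4 0 6 0.2 0.8; -6.5 0 10 0.32 0.8; -9 1 14 0.44 0.8; -11.5 3 18 0.56 0.8; -14 5 22 0.68 0.8; -16.5 7 26 0.8 0.8; -19 9 30 0.92 0.8; -21.5 11 34 1.04 0.8; -24.5 13 38 1.14 0.8; -27 15 42 1.22 0.8; -29.5 16 45.5 1.28 0.8; -31.2 16.9 47.8 1.31 0.8; -31.8 16.9 48.7 1.31 0.8; -31.8 16.9 48.7 1.31 0.8; -31.8 16.9 48.7 1.31 0.8")

```text
t: 12.1
tcp_pos: [0.465, -0.2352, 0.1297]
tool_rot: [-0.584, 0.586, 0.399, -0.395]
force: [0.6, -0.6, 0.2]
finger_gap: 0.0698
```

```bash
python3 - <<'E'
from h import *
t=grab('top'); s=grab('scene')
to((.465,-.236,.029),68.3)
def up(c,x0,x1,y0,y1,k): return cv2.resize(c['frame'][y0:y1,x0:x1],None,fx=k,fy=k,interpolation=cv2.INTER_CUBIC)
a=up(t,280,350,155,230,5.5); b=up(s,165,245,190,300,5)
im=np.zeros((550,800,3),np.uint8);im[:a.shape[0],:a.shape[1]]=a;im[:b.shape[0],395:395+b.shape[1]]=b
P=manip.state()['tcp_pos'];p=proj(s,P);print(p,(p-[165,190])*5+[395,0]);P[2]=.048;G=np.array([.465,-.236,.048]);print((proj(s,G)-[165,190])*5+[395,0])
cv2.imwrite('pics/c7.png',im[:,:,::-1])
E
```

```text
row [-0.19 10.12  0.05] roll 0.0021 | yaw now 68.4 tcp [ 0.4654 -0.2346  0.1302] down [ 0.008  0.002 -1.   ] F [0.  0.9 0. ] gap 0.0696 t 12.2
[195.64645916 220.19660815] [548.23229582 150.98304074]
[557.79761402 268.92201931]
```

View pics/c7.png

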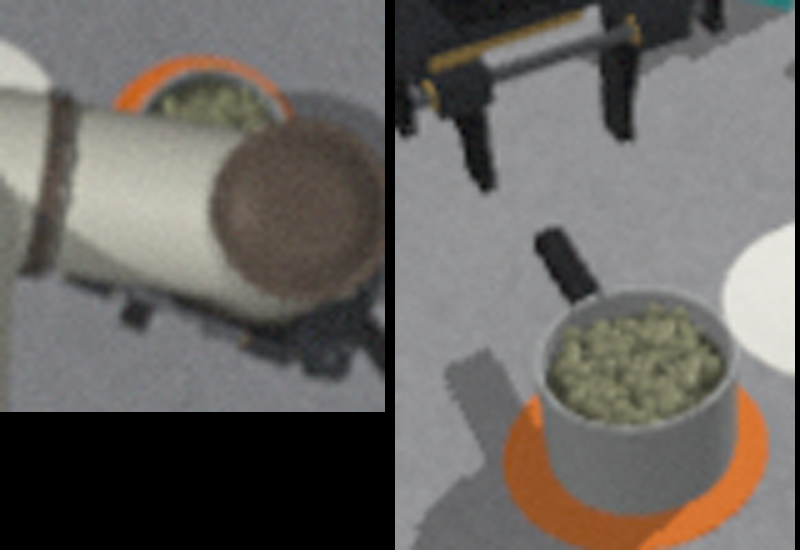

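The fingers bracket the handle at crop (550,235)–(585,300). The steel pot stands on orange. Descend and grip.

Call:
move_arm(rows="-0.2 3 0 0 0.8; -0.2 6 0 0 0.8; -0.2 8.5 0 0 0.8; -0.2 9.7 0 0 0.8; -0.2 10.1 0 0 0.8; -0.2 10.1 0 0 0.8; -0.2 10.1 0 0 0.5; -0.2 10.1 0 0 0.4; -0.2 10.1 0 0 0.35; -0.2 10.1 0 0 0.3; -0.2 10.1 0 0 0.3; -0.2 10.1 0 0 0.3", force=10)

```text
t: 13.4
tcp_pos: [0.4655, -0.2363, 0.0293]
tool_rot: [-0.584, 0.586, 0.4, -0.395]
force: [0.3, 0.3, -0.4]
finger_gap: 0.0304
```

Call:
move_arm(rows="0 0 0 0 0; 0 0 0 0 0; 0 0 0 0 0; 0 0 0 0 0; 0 0 0 0 0; 0 0 0 0 0; 0 0 0 0 0; 0 0 0 0 0", force=10)

```text
t: 14.2
tcp_pos: [0.4653, -0.2363, 0.0293]
tool_rot: [-0.584, 0.586, 0.4, -0.395]
force: [-0.4, 1.3, 1.3]
finger_gap: 0.0177
```

Call:
move_arm(rows="0 0 0 0 0; 0 0 0 0 0; 0 0 0 0 0", force=40)

```text
t: 14.5
tcp_pos: [0.4653, -0.2363, 0.0292]
tool_rot: [-0.584, 0.586, 0.4, -0.395]
force: [-1.0, 1.2, 0.4]
finger_gap: 0.0173
```

```bash
python3 -c "
from h import *
s=manip.state(); P=s['tcp_pos'].copy()
u=np.array([np.cos(np.radians(158.3)),np.sin(np.radians(158.3))])
r=rot(s['tool_rot']); print('tool z',r[:,2])
C=P[:2]-.092*u; print('pot est',C)
D=np.array([.5453,.0408])-C; print(D)
to((P[0]+D[0],P[1]+D[1],P[2]),np.degrees(np.arctan2(r[1,0],r[0,0])))
"
```

```text
tool z [-0.92986565  0.36784513 -0.00631202]
pot est [ 0.55074977 -0.27031257]
[-0.00544977  0.31111257]
row [28.73  0.05 11.95] roll -0.0 | yaw now 68.4 tcp [ 0.4653 -0.2363  0.0292] down [ 0.007  0.002 -1.   ] F [-1.   1.2  0.4] gap 0.0173 t 14.5
```

Call:
move_arm(rows="0.2 0 0.08 0 0; 0.5 0 0.21 0 0; 0.9 0 0.37 0 0; 1.4 0 0.58 0 0; 1.9 0 0.79 0 0; 2.4 0 1 0 0; 2.9 0 1.2 0 0; 3.3 0 1.37 0 0; 3.6 0 1.5 0 0; 3.6 0 1.5 0 0")

```text
t: 15.5
tcp_pos: [0.4643, -0.1967, 0.0293]
tool_rot: [-0.584, 0.585, 0.4, -0.395]
force: [-0.6, 0.1, -1.0]
finger_gap: 0.0174
```

```bash
python3 -c "
from h import *
to((.4653-.00545,-.2363+.3111,.0292),68.4)
"
```

```text
row [25.09  0.06 10.38] roll 0.0011 | yaw now 68.5 tcp [ 0.4643 -0.1967  0.0293] down [ 0.007  0.002 -1.   ] F [-0.6  0.1 -1. ] gap 0.0174 t 15.5
```

Height holds. I'll continue in two strokes.

Call:
move_arm(rows="0.2 0 0.08 0 0; 0.5 0 0.21 0 0; 1 0 0.41 0 0; 1.6 0 0.66 0 0; 2.3 0.01 0.95 0 0; 3 0.01 1.24 0 0; 3.8 0.01 1.57 0 0; 4.6 0.01 1.9 0 0; 5.4 0.01 2.23 0 0; 6.2 0.01 2.57 0 0; 7 0.02 2.9 0 0; 7.8 0.02 3.23 0 0; 8.6 0.02 3.56 0 0; 9.4 0.02 3.89 0 0; 10.2 0.02 4.22 0 0; 10.9 0.03 4.51 0 0; 11.5 0.03 4.76 0 0; 12 0.03 4.96 0 0; 12.3 0.03 5.09 0 0; 12.3 0.03 5.09 0 0")

```text
t: 17.5
tcp_pos: [0.462, -0.0631, 0.0292]
tool_rot: [-0.584, 0.585, 0.4, -0.396]
force: [-0.3, 0.6, 0.7]
finger_gap: 0.0175
```

```bash
python3 -c "
from h import *
to((.4653-.00545,-.2363+.3111,.0292),68.4)
"
```

```text
row [12.75  0.03  5.25] roll 0.0018 | yaw now 68.5 tcp [ 0.462  -0.0631  0.0292] down [ 0.007  0.002 -1.   ] F [-0.3  0.6  0.7] gap 0.0175 t 17.5
```

Call:
move_arm(rows="0.2 0 0.08 0 0; 0.5 0 0.21 0 0; 1 0 0.41 0 0; 1.6 0 0.66 0 0; 2.3 0.01 0.95 0 0; 3 0.01 1.24 0 0; 3.8 0.01 1.57 0 0; 4.6 0.01 1.9 0 0; 5.4 0.01 2.23 0 0; 6.2 0.01 2.56 0 0; 7 0.02 2.89 0 0; 7.8 0.02 3.22 0 0; 8.6 0.02 3.55 0 0; 9.4 0.02 3.88 0 0; 10.2 0.03 4.2 0 0; 11 0.03 4.53 0 0; 11.7 0.03 4.82 0 0; 12.3 0.03 5.07 0 0; 12.7 0.03 5.23 0 0; 12.7 0.03 5.23 0 0")

```text
t: 19.5
tcp_pos: [0.4599, 0.0751, 0.0292]
tool_rot: [-0.584, 0.585, 0.401, -0.396]
force: [-1.7, 0.9, 0.7]
finger_gap: 0.0178
```

```bash
python3 - <<'E'
from h import *
t=grab('top'); s=grab('scene')
to((.4653-.00545,-.2363+.3111,.0292),68.4)
def up(c,x0,x1,y0,y1,k): return cv2.resize(c['frame'][y0:y1,x0:x1],None,fx=k,fy=k,interpolation=cv2.INTER_CUBIC)
a=up(t,200,265,150,225,6); b=up(s,240,315,170,245,5.3)
im=np.zeros((450,800,3),np.uint8);im[:a.shape[0],:a.shape[1]]=a;im[:b.shape[0],395:395+b.shape[1]]=b
cv2.imwrite('pics/c8.png',im[:,:,::-1])
E
```

```text
row [-0.01  0.    0.  ] roll 0.0023 | yaw now 68.5 tcp [0.4599 0.0749 0.0292] down [ 0.007  0.003 -1.   ] F [-1.9  1.3  2.8] gap 0.0172 t 19.6
```

View pics/c8.png

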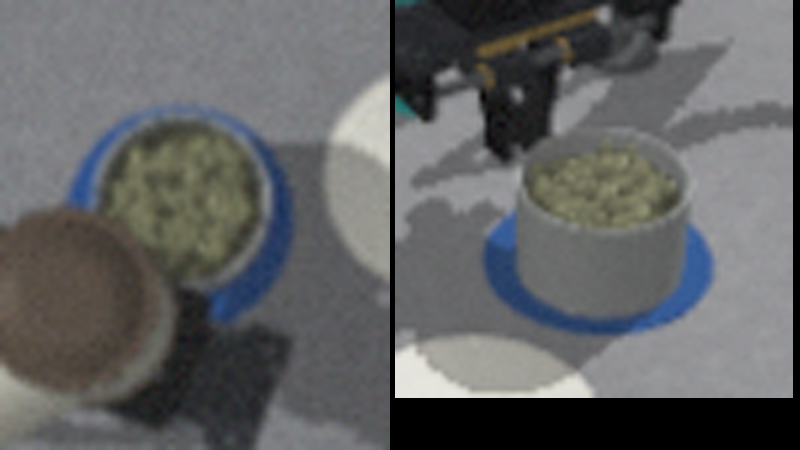

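Both views show the pot upright on the blue disc, with the rim centre at top pixel ≈(230.5,184.2) and scene pixel ≈(279.4,204.5). I'll measure this against the mark.

```bash
python3 - <<'E'
from h import *
t=grab('top'); s=grab('scene')
for c,m,p in((t,(229.4,186.1),(230.5,184.2)),(s,(277.8,219.2),(279.4,204.5))):
    M=onz(c,*m,0);P=onz(c,*p,.065);print(M.round(4),P.round(4),'pot-mark mm',((P-M)*1e3).round(1)[:2])
    M[2]=.065;print('expected rim px',proj(c,M))
# rim edges: radial intensity search about expected centre (grey, unsaturated outside blue)
for c,p in((t,(230.5,184.2)),):
    h=cv2.cvtColor(c['frame'],cv2.COLOR_RGB2HSV);m=cv2.inRange(h,(105,110,40),(130,255,255));x0,x1,y0,y1=205,260,160,212
    z=np.zeros_like(m);z[y0:y1,x0:x1]=m[y0:y1,x0:x1]
    q=[]
    for a in np.radians(np.arange(-170,80,5)):   # first blue going outwards
        for r in np.arange(10,20,.25):
            x,y=p[0]+r*np.cos(a),p[1]+r*np.sin(a)
            if z[int(round(y)),int(round(x))]: q.append((x,y));break
    q=np.array(q);A=np.c_[2*q,np.ones(len(q))];k=np.linalg.lstsq(A,(q**2).sum(1),rcond=None)[0]
    print('circle',k[:2],np.sqrt(k[2]+k[0]**2+k[1]**2),len(q))
E
```

```text
[0.5437 0.0439 0.    ] [0.5418 0.0368 0.065 ] pot-mark mm [-1.9 -7.1]
expected rim px [228.47414745 183.67805097]
[0.5471 0.0399 0.    ] [0.5541 0.0335 0.065 ] pot-mark mm [ 7.  -6.4]
expected rim px [278.6713691  202.71575665]
circle [229.8451746  183.54459423] 15.768095409972583 33
```

Both views say the pot is about 5–7 mm short in y, so I'll slide it on by 5.5 mm.

Call:
move_arm(rows="0.1 0 0.04 0 0; 0.25 0 0.1 0 0; 0.4 0 0.16 0 0; 0.51 0 0.2 0 0; 0.51 0 0.2 0 0; 0.51 0 0.2 0 0")

```text
t: 20.3
tcp_pos: [0.4598, 0.08, 0.0292]
tool_rot: [-0.584, 0.585, 0.401, -0.396]
force: [0.5, -4.6, 1.2]
finger_gap: 0.0175
```

Call:
move_arm(rows="0 0 0 0 0.15; 0 0 0 0 0.25; 0 0 0 0 0.4; 0 0 0 0 0.6; 0 0 0 0 0.7; 0 0 0 0 0.7; 0 0 0 0 0.7; 0 0 0 0 0.7; 0 0 0 0 0.7")

```text
t: 21.2
tcp_pos: [0.4598, 0.08, 0.0292]
tool_rot: [-0.584, 0.585, 0.401, -0.396]
force: [-0.5, 0.5, -0.4]
finger_gap: 0.0601
```

Call:
move_arm(rows="0 -2 0 0 0.7; 0 -5 0 0 0.7; 0 -9 0 0 0.7; 0 -13 0 0 0.7; 0 -17 0 0 0.7; 0 -20 0 0 0.7; -4 -21 1 0 0.7; -9 -21 2 0 0.7; -14 -21 3 0 0.7; -19 -21 4 0 0.7; -23 -21 4 0 0.7; -27 -21 4 0 0.7; -27 -21 4 0 0.7; -27 -21 4 0 0.7")

```text
t: 22.6
tcp_pos: [0.3218, -0.1578, 0.2376]
tool_rot: [-0.584, 0.586, 0.4, -0.395]
force: [0.8, 0.8, -0.5]
finger_gap: 0.0611
```

```bash
python3 - <<'E'
from h import *
t=grab('top'); s=grab('scene')
to((.46,.08,.2),68.4)
def up(c,x0,x1,y0,y1,k): return cv2.resize(c['frame'][y0:y1,x0:x1],None,fx=k,fy=k,interpolation=cv2.INTER_CUBIC)
a=up(t,200,265,150,225,6); b=up(s,215,375,110,245,2.5);
im=np.zeros((450,800,3),np.uint8);im[:a.shape[0],:a.shape[1]]=a;im[:b.shape[0],395:395+b.shape[1]]=b
cv2.imwrite('pics/c9.png',im[:,:,::-1])
for c,p,b,rr in((t,(229,183.8),(205,260,160,212),(10,20)),):
    h=cv2.cvtColor(c['frame'],cv2.COLOR_RGB2HSV);m=cv2.inRange(h,(105,110,40),(130,255,255));x0,x1,y0,y1=b
    z=np.zeros_like(m);z[y0:y1,x0:x1]=m[y0:y1,x0:x1]
    q=[]
    for a in np.radians(np.arange(-180,180,5)):
        for r in np.arange(10,20,.25):
            x,y=p[0]+r*np.cos(a),p[1]+r*np.sin(a)
            if z[int(round(y)),int(round(x))]: q.append((x,y));break
    q=np.array(q);A=np.c_[2*q,np.ones(len(q))];k=np.linalg.lstsq(A,(q**2).sum(1),rcond=None)[0]
    print('circle',k[:2],np.sqrt(k[2]+k[0]**2+k[1]**2),len(q),'expected 228.5 183.7')
E
```

```text
row [27.03  3.93 -4.12] roll 0.0027 | yaw now 68.6 tcp [ 0.3226 -0.1567  0.2377] down [ 0.007  0.003 -1.   ] F [0.9 0.7 1.3] gap 0.0609 t 22.7
circle [228.79928449 183.61566853] 15.542553016724892 54 expected 228.5 183.7
```

View pics/c9.png

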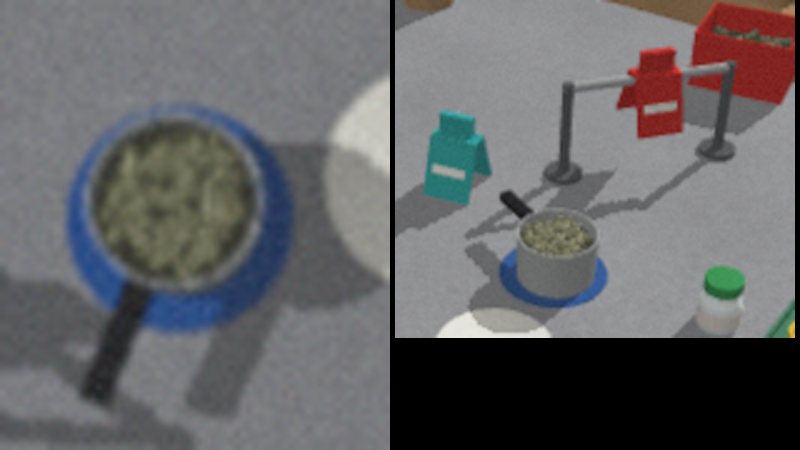

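The pot stands upright and centred on blue: rim at (228.8,183.6), expected (228.5,183.7). The sign is on the rail and the gripper is clear. Handing in.

```bash
python3 -c "
from h import *
print(manip.close_job())"
```

```text
the job is handed in; nothing more can be done
None
```

I hung the red sign over the rail and then slid the steel pot onto the blue mark. I handed the job in at about 22.7 s; the hand-in gives no verdict.

- **Sign:** I lowered it onto the bar at about 7 N and let go. The last picture shows it straddling the bar between the posts. It sits about 5 mm off my aim along the bar, which doesn't affect the hang.
- **Pot:** I slid it by the handle with the gripper at a steady height (29.2–29.3 mm at every reading). After the slide, both views showed it 5–7 mm short, so I moved it on by 5.5 mm. The final top-view check puts the rim about 0.3 px (1 mm) from centred on the mark.
- **Disagreements:**
  - The two cameras disagreed by about 4 mm in each horizontal axis on the mark's position.
  - Before the 5.5 mm move, the scene view also put the pot 7 mm off in x; the top view showed 0–2 mm, and I trusted the top view.
- **Bystanders:** The arm never went near the capsules or the jar. I saw the jar standing normally in the last picture, but did not re-check the capsules.

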